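# Lock a label plate into a stock-bin front

## Task

Push the white label plate all the way into its slot in the yellow bin front. Then take the red-handled seam tool from its stand and, with its ball tip, slowly (no faster than about 5 cm/s) follow the locking strip from the blue stud along the long side and round the corner to the other end, pressing every stud well down in turn. Press the studs with the tool only, keep the tool off the plate, leave the other things alone, and finally put the tool back upright in its stand.

Things in the scene. Friction and masses are not known exactly. Their poses are not given: they have to be found in the camera images.
- bin_front: Yellow board fixed to the table, 120 (x) x 200 (y) x 34 mm high, y -115 to +85 mm. Origin on the table below the slot's middle; z up. The slot runs along y: floor 20 mm above the table, 63 mm wide, 7.5 mm high, mouth at y = +85, closed end at y = -85; lips overhang its long edges by 8 mm, else open on top. Place and yaw vary.
- label_plate: White flat plate with a red outer end, 60 x 182 x 6 mm, loose, starting 25 to 65 mm short of home in the slot. Origin: centre of its underside; long axis y, red end at +y. When home its inner end meets the slot's closed end and the red end still stands 12 mm out of the mouth.
- plate_end (a point): Middle of the red outer end face of the label plate, at half its thickness (z = 23 mm above the table); push here towards -y of the bin front. It is at y = +97 mm in the bin front's frame when home.
- lock_strip: Black L-shaped strip on top of the bin front, with 11 snap studs. Origin 34 mm above the bin front's, same axes. Studs are half-round, radius 13 mm, 14 mm wide across the strip, 22 mm apart; tops 7 mm above the board's top face when up, 1 mm fully down (6 mm travel, 1 to 2 N; they stay where pushed and lock from 3.5 mm). 8 along the long side (x = 45 mm, y 54 to -100), then 3 along y = -100 mm.
- strip_start (a point): Top of the blue stud1 when it stands up (41 mm above the table).
- strip_end (a point): Top of the last stud, stud11, when it stands up.
- seam_tool: Loose upright hand tool, 121 mm long, 0.12 kg. Origin: bottom of its ball tip; z along the tool towards the handle. White ball tip 24 mm across, steel shank 12 mm across, steel collar 46 mm across from 50 to 58 mm above the tip, round red handle 26 mm across from 58 to 118 mm above the tip (hold it there).
- tool_stand: Dark steel block fixed to the table, 64 x 64 x 55 mm high, with a 32 mm upright through hole in the middle. Origin: centre of its underside. The tool hangs in the hole with its collar resting on the block's top, its tip 5 mm above the table. It may be to the left or to the right of the bin front.
- stud1 (a joint): Blue first stud, number 1 along the strip, at x 45, y 54 mm in the strip's frame; value: how far it is pressed down, m: 0 up, 0.006 fully down.
- stud2 (a joint): Orange stud, number 2 along the strip, at x 45, y 32 mm in the strip's frame; value: how far it is pressed down, m: 0 up, 0.006 fully down.
- stud3 (a joint): Orange stud, number 3 along the strip, at x 45, y 10 mm in the strip's frame; value: how far it is pressed down, m: 0 up, 0.006 fully down.
- stud4 (a joint): Orange stud, number 4 along the strip, at x 45, y -12 mm in the strip's frame; value: how far it is pressed down, m: 0 up, 0.006 fully down.
- stud5 (a joint): Orange stud, number 5 along the strip, at x 45, y -34 mm in the strip's frame; value: how far it is pressed down, m: 0 up, 0.006 fully down.
- stud6 (a joint): Orange stud, number 6 along the strip, at x 45, y -56 mm in the strip's frame; value: how far it is pressed down, m: 0 up, 0.006 fully down.
- stud7 (a joint): Orange stud, number 7 along the strip, at x 45, y -78 mm in the strip's frame; value: how far it is pressed down, m: 0 up, 0.006 fully down.
- stud8 (a joint): Orange corner stud (a dome), number 8 along the strip, at x 45, y -100 mm in the strip's frame; value: how far it is pressed down, m: 0 up, 0.006 fully down.
- stud9 (a joint): Orange stud, number 9 along the strip, at x 23, y -100 mm in the strip's frame; value: how far it is pressed down, m: 0 up, 0.006 fully down.
- stud10 (a joint): Orange stud, number 10 along the strip, at x 1, y -100 mm in the strip's frame; value: how far it is pressed down, m: 0 up, 0.006 fully down.
- stud11 (a joint): Orange stud, number 11 along the strip, at x -21, y -100 mm in the strip's frame; value: how far it is pressed down, m: 0 up, 0.006 fully down.
- socket_a: Tall chrome socket standing on the table, 30 mm across, 63 high; leave alone. Origin: on its underside.
- socket_b: Short chrome socket, 26 mm across, 38 high; leave alone. Origin: on its underside.
- wrench: Steel wrench lying flat; leave alone. Origin: on its underside.
- driver: Screwdriver lying flat; leave alone. Origin: on its underside.
- carton: Small cardboard box with a yellow band, 70 x 90 x 45 mm; leave alone. Origin: on its underside.
Things that resemble listed ones, but are neither listed nor needed, are in the scene too. Several things have the shape of the bin_front; the one meant has the colours described above.

How it is judged (in metres and radians):
On the way, in this order (a step that is already met when the one before it is completed fails the run):
1. the plate is home in its slot, all studs still up (y of plate_end in the frame of bin_front below 0.1005 m and value of joint each of stud1, stud2, stud3, stud4, stud5, stud6, stud7, stud8, stud9, stud10, stud11 below 0.0015 m), for 0.2 s.
2. all the studs are pressed down (value of joint each of stud1, stud2, stud3, stud4, stud5, stud6, stud7, stud8, stud9, stud10, stud11 above 0.0035 m and z of seam_tool in the frame of tool_stand above 0.015 m), for 0.1 s.
At the end, for the whole second after the job is handed in: The plate is home (within 3.5 mm of the closed end), all 11 studs are down (at least 3.5 of their 6 mm), and the tool stands at rest and released in its stand: within 9 mm of the stand's middle, its tip 0 to 10 mm above the table, upright within 7 degrees (y of plate_end in the frame of bin_front below 0.1005 m and value of joint each of stud1, stud2, stud3, stud4, stud5, stud6, stud7, stud8, stud9, stud10, stud11 above 0.0035 m and horizontal distance between seam_tool and tool_stand below 0.009 m and z of seam_tool in the frame of tool_stand between 0 and 0.01 m and angle between seam_tool's own z axis and vertical below 0.12 rad and linear speed of seam_tool below 0.02 m/s); the robot touches nothing.
It fails at once if a stud is pressed by the fingers (contact force between the fingers and lock_strip above 1 N).
It fails at once if the tool touches the label plate (contact force between seam_tool and label_plate above 1 N).
It fails at once if the tool moves faster than 0.18 m/s while it presses on the strip (contact force between seam_tool and lock_strip above 1 N and linear speed of seam_tool above 0.18 m/s).
It fails at once if a stud is pressed while one before it on the strip is still up (order: blue stud1 to stud11) ((value of joint stud2 above 0.0035 m and value of joint stud1 below 0.002 m) or (value of joint stud3 above 0.0035 m and value of joint stud2 below 0.002 m) or (value of joint stud4 above 0.0035 m and value of joint stud3 below 0.002 m) or (value of joint stud5 above 0.0035 m and value of joint stud4 below 0.002 m) or (value of joint stud6 above 0.0035 m and value of joint stud5 below 0.002 m) or (value of joint stud7 above 0.0035 m and value of joint stud6 below 0.002 m) or (value of joint stud8 above 0.0035 m and value of joint stud7 below 0.002 m) or (value of joint stud9 above 0.0035 m and value of joint stud8 below 0.002 m) or (value of joint stud10 above 0.0035 m and value of joint stud9 below 0.002 m) or (value of joint stud11 above 0.0035 m and value of joint stud10 below 0.002 m)).
It fails at once if another thing on the table is shifted by more than 30 mm (distance of any of socket_a, socket_b, wrench, driver, carton from where it was at the start of the episode above 0.03 m).
It also fails if it takes over 70 s, if anything falls off the work surface, if the arm or the gripper's body presses on something with over 40 N, if the wrist force passes 120 N, or if a joint passes its speed limit or range.

## Robot

A 6-joint arm with a two-finger parallel gripper is mounted at the origin on the work surface. World frame = base frame: x ahead of the robot, y to its left, z up, the work surface at z = 0. Lengths are in m, angles in degrees, forces in N, time in s.
With the tool pointing down it reaches from about 0.4 to 0.825 m from the base axis. Payload 7 kg.
Tool frame: the origin (TCP) lies on the centre line of the jaws, within the pads' length; the fingertips stand 11 mm ahead of it and the grasp point (between the pads) lies 8 mm behind it; z points along the fingers, y is the direction in which the jaws open and shut (so a half turn about z gives the same grasp; the last joint's range is limited). The gripper opens to 88 mm and grips with 3 to 60 N. Pads are 19 mm wide; open, the fingers measure 130 mm over their backs; the gripper's body (78 mm by 193 mm) begins 47 mm behind the grasp point.
Start: joints at [86.637, 20.546, 0.682, 0, -70.136, -16.507], TCP at [0.229, 0.635, 0.238] pointing down, gripper open.
Joint ranges: [-176.03, 176.03], [-82.01, 121.73], [-58.28, 71.71], [-173.87, 95.51], [-174.79, -0.11], [-173.66, 173.66]. Speed limits (degrees/s): [136.94, 136.94, 172.46, 180, 180, 180].

## Interface

Orientations are given as [roll, pitch, yaw] about the fixed x, y, z axes, in that order (R = Rz(yaw) Ry(pitch) Rx(roll)).
In Python, from plant import ctrl, cams, order gives the robot as it stands.
- The arm moves only by the tool jog_arm, never from a script. Its argument "motion" is a list of rows, each an object with "offset": the shift along the tool's x, y, z in mm, a list of three; "roll": the turn about the tool's z in rad; "hand": the finger opening in mm, from 0 to 87.6. A call has 1 to 20 rows; each row is the pose to reach, as a shift and turn from the pose commanded when the call began, along the tool's axes at that moment; what a row does not reach only later rows make up. A row lasts 1/12 s, in which the tool goes at most 41.7 mm and 7.16 degrees, less where a joint would pass 70% of its speed; a pose out of reach is approached as far as the arm can. A call with a gripper value outside its range is refused whole. The fingers move at their own pace and stop on an object; the grip force is fixed at half the most. Time passes only in rows, so rows that repeat a pose let the fingers close. It gives the time, the measured TCP pose, the force and the opening at its end, in the units of the state.
- ctrl.get_obs(): the state, without advancing time (a new reading comes with each control period).
- cams.snapshot(name): name is "scene" or "top" or "wrist"; returns a dict with "img" (420x560x3 uint8, red, green, blue), "K" (3x3 intrinsics, pixels), "cam_to_world" (4x4, takes a point from camera to world coordinates); the wrist camera has in their place "T_tool_cam" (4x4, takes a point from camera to tool coordinates, whose origin is the TCP and whose axes are the flange's). Camera axes: x right, y down, z forward; pixel columns grow to the right and rows downward; lengths in m; the calibration is good to about 2 mm. A picture is of the moment at which its call begins: read the wrist's pose just before it. There is no depth.
- order.close_job(): hands the job in, once; it reports no verdict.
The state is a dict: "clock": time; "joint_pos": joint angles; "qvel": joint speeds; "tau": joint torques, N m; "tool_pos": TCP position; "orientation": TCP orientation; "force": force on the tool from outside, world axes, zero at the start; "moment": the same for the moment, N m; "opening": finger opening in m.
Only numpy, scipy, OpenCV 4.12 (cv2) and the standard library are available. Lean on these libraries where they do the work, as an engineer would, in place of code of your own. Each camera call takes 0.05 s, during which the arm holds its last target. There are 200 camera calls.

## Working session

There is one attempt and no reset: what is moved stays moved. The work goes in short steps, Python scripts to look and compute and a tool call to move; the robot and the scene stay as the last step left them, time stands still between calls to the robot, and variables do not carry over. Pictures are saved under pics/ and viewed, about 8 in all and at most 12, crops included, and the job is handed in when it is done.

Besides the shell and the picture viewer there is one more tool, called after "Call:" by a JSON object that holds its "name" and its "arguments". jog_arm: Moves the arm, as the interface text tells. Its arguments: {"type":"object","properties":{"motion":{"type":"array"}},"required":["motion"]}

```bash
mkdir -p pics; cat > h.py <<'E'
import numpy as np, cv2
from plant import ctrl, cams, order
from scipy.spatial.transform import Rotation as R
def tcp():
    o=ctrl.get_obs(); T=np.eye(4); T[:3,:3]=R.from_euler('xyz',o['orientation'],degrees=True).as_matrix(); T[:3,3]=o['tool_pos']; return T
def snap(n,f):
    T=tcp(); s=cams.snapshot(n)
    C=T@s['T_tool_cam'] if n=='wrist' else s['cam_to_world']
    cv2.imwrite(f'pics/{f}.png',s['img'][:,:,::-1]); np.savez(f'pics/{f}.npz',K=s['K'],C=C)
def ray(f,uv):
    d=np.load(f'pics/{f}.npz'); v=d['C'][:3,:3]@np.linalg.inv(d['K'])@np.array([uv[0],uv[1],1.]); return d['C'][:3,3],v/np.linalg.norm(v)
def atz(f,uv,z):
    c,v=ray(f,uv); return c+v*(z-c[2])/v[2]
def tri(a,b):
    c1,v1=ray(*a);c2,v2=ray(*b); s=np.linalg.lstsq(np.c_[v1,-v2],c2-c1,rcond=None)[0]
    p,q=c1+s[0]*v1,c2+s[1]*v2; return (p+q)/2,np.linalg.norm(p-q)
def proj(f,P):
    d=np.load(f'pics/{f}.npz'); p=np.linalg.inv(d['C'])@np.r_[P,1]; q=d['K']@p[:3]; return q[:2]/q[2]
def crop(f,x,y,w,h,k,o):
    i=cv2.imread(f'pics/{f}.png')[y:y+h,x:x+w]; cv2.imwrite(f'pics/{o}.png',cv2.resize(i,None,fx=k,fy=k,interpolation=cv2.INTER_CUBIC))
E
python3 -c "
from h import *
print(ctrl.get_obs())
snap('top','top0');snap('scene','sc0')
for f in('top0','sc0'):
  d=np.load(f'pics/{f}.npz');print(d['C'].round(3),d['K'][0])
"
```

```text
{'clock': 0.0, 'joint_pos': array([ 8.66360257e+01,  2.05926318e+01,  6.31318489e-01, -2.26144546e-02,
       -7.01370163e+01, -1.65056856e+01]), 'qvel': array([ 0.04576907,  0.00459153,  0.03921885, -0.02092922,  0.01845882,
       -0.05629591]), 'tau': array([ 4.28449739e-04, -5.82712626e+01,  2.93059981e+01,  6.99729100e+00,
        7.09085565e-03, -1.57884360e-04]), 'tool_pos': array([0.22928031, 0.63432736, 0.23658269]), 'orientation': array([ 1.79899682e+02, -7.55692868e-03, -1.98773553e+01]), 'force': array([ 0.46634521,  0.55069964, -0.30857327]), 'moment': array([-0.00251838,  0.04777949, -0.0016928 ]), 'opening': 0.08757739434968174}
[[-0.008 -0.987  0.161  0.302]
 [-1.     0.008 -0.002  0.02 ]
 [ 0.    -0.161 -0.987  1.244]
 [ 0.     0.     0.     1.   ]] [438.69769407   0.         281.31279839]
[[ 0.296  0.571 -0.766  1.308]
 [ 0.955 -0.188  0.229 -0.212]
 [-0.013 -0.799 -0.601  0.7  ]
 [ 0.     0.     0.     1.   ]] [483.39290709   0.         275.42337132]
```

View pics/top0.png

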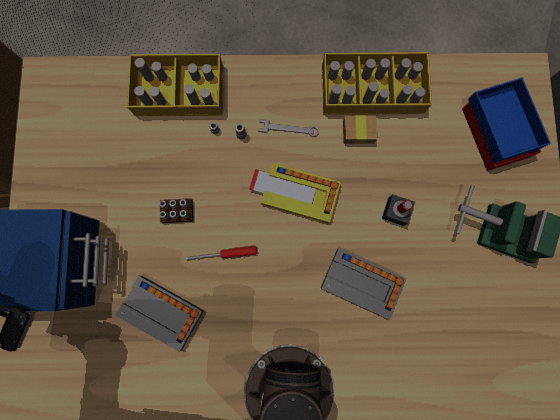

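View pics/sc0.png

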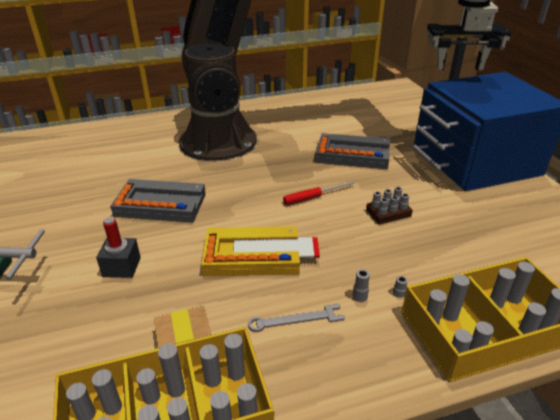

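The top view shows three bin-shaped things: a yellow one at (300,192) with a white plate and red end at (255,182), and grey ones at (160,313) and (363,283). Only the yellow one fits. The red-handled tool is in a dark stand at (400,208). The crops below should confirm this.

```bash
python3 -c "
from h import *
crop('top0',240,150,190,90,4,'a'); crop('sc0',90,205,240,80,3,'b')
a=cv2.imread('pics/a.png');b=cv2.imread('pics/b.png');b=cv2.copyMakeBorder(b,0,0,0,40,0)
cv2.imwrite('pics/ab.png',np.vstack([a,b[:,:760]]))"
```

```text
(no output)
```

View pics/ab.png

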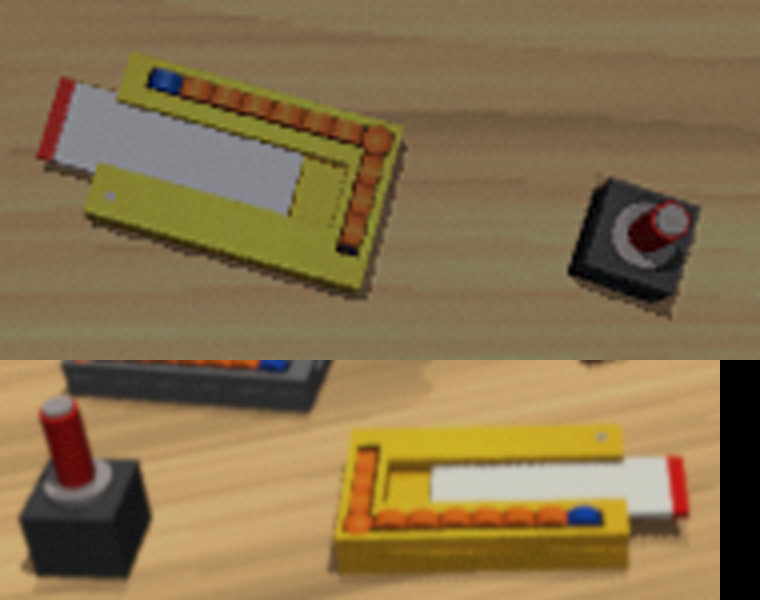

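```bash
cat > m.py <<'E'
from h import *
from scipy.optimize import least_squares
t=lambda x,y:('top0',(240+x/4,150+y/4)); s=lambda x,y:('sc0',(90+x/3,205+(y-360)/3))
loc=np.array([[60,85,34],[60,-115,34],[-60,-115,34],[-60,85,34]])/1e3
T=[t(133,55),t(403,127),t(363,288),t(88,208)]; S=[s(628,510),s(335,535),s(352,430),s(622,425)]
for a,b in zip(T,S): p,e=tri(a,b);print('corner',p.round(4),round(e,4))
def f(q):
    Rz=R.from_euler('z',q[2]).as_matrix(); r=[]
    for l,a,b in zip(loc,T,S):
        P=Rz@l+[q[0],q[1],0]
        r+=list(proj(a[0],P)-a[1])+list(proj(b[0],P)-b[1])
    return np.array(r)
q=least_squares(f,[.55,0,-.2]); print('bin',q.x[:2].round(4),np.degrees(q.x[2]).round(2)); print(q.fun.round(1))
for n,a,b in [('handle top',t(672,217),s(58,406)),('collar',t(640,236),s(77,482)),('plate red top mid',t(58,118),s(679,486)),('stud1',t(165,81),s(586,513)),('stud11',t(349,243),s(367,462))]:
    p,e=tri(a,b);print(n,p.round(4),round(e,4))
Rz=R.from_euler('z',q.x[2]).as_matrix()
p,_=tri(t(58,118),s(679,486));print('plate local',Rz.T@(p-[*q.x[:2],0]))
E
python3 m.py
```

```text
corner [0.6196 0.041  0.0455] 0.0029
corner [ 0.5688 -0.1499  0.0328] 0.0012
corner [ 0.4552 -0.1181  0.0295] 0.0033
corner [0.5134 0.0737 0.0305] 0.0037
bin [ 0.5428 -0.0232] -15.46
[-1.1 -0.4  0.6  5.3 -0.1 -0.5 -0.3 -0.  -0.4  0.  -1.  -1.8 -1.1  1.6
 -1.2 -2.8]
handle top [ 0.488  -0.3097  0.1224] 0.0015
collar [ 0.4861 -0.3092  0.0549] 0.0029
plate red top mid [0.5802 0.0945 0.0203] 0.0017
stud1 [0.6029 0.0176 0.0352] 0.001
stud11 [ 0.4877 -0.1118  0.0228] 0.0007
plate local [0.00472893 0.12343428 0.02026362]
```

```bash
sed -i 's/s(628,510)/s(628,534)/' m.py; cat >> m.py <<'E'
def w(l,q=q): return Rz@np.array(l)+[*q.x[:2],0]
T=tcp()
for z,l in [(.15,[0,.17,.15]),(.023,[0,.15,.023])]: print('off mm',(T[:3,:3].T@(w(l)-T[:3,3])*1e3).round(1), w(l).round(3))
print('roll rad', np.radians(-19.88-(np.degrees(q.x[2])-90)))
E
python3 m.py
```

```text
corner [0.624  0.0405 0.0278] 0.0014
corner [ 0.5688 -0.1499  0.0328] 0.0012
corner [ 0.4552 -0.1181  0.0295] 0.0033
corner [0.5134 0.0737 0.0305] 0.0037
bin [ 0.546  -0.0241] -16.63
[-0.2 -1.9  0.2 -1.   0.4 -0.7 -1.   0.3 -0.7 -0.4 -0.5 -1.5 -1.  -0.2
 -0.5 -1.4]
handle top [ 0.488  -0.3097  0.1224] 0.0015
collar [ 0.4861 -0.3092  0.0549] 0.0029
plate red top mid [0.5802 0.0945 0.0203] 0.0017
stud1 [0.6029 0.0176 0.0352] 0.001
stud11 [ 0.4877 -0.1118  0.0228] 0.0007
plate local [-0.00117747  0.12349     0.02026362]
off mm [512.1 341.8  87.3] [0.595 0.139 0.15 ]
off mm [513.2 361.5 214.3] [0.589 0.12  0.023]
roll rad 1.5140725295314141
```

Call:
{"name": "jog_arm", "arguments": {"motion": [{"offset": [10, 15, -40], "roll": 0, "hand": 87.6}, {"offset": [20, 35, -70], "roll": 0, "hand": 60}, {"offset": [50, 60, -80], "roll": 0.1, "hand": 30}, {"offset": [80, 80, -80], "roll": 0.2, "hand": 0}, {"offset": [112, 100, -80], "roll": 0.3, "hand": 0}, {"offset": [145, 120, -80], "roll": 0.4, "hand": 0}, {"offset": [178, 140, -80], "roll": 0.5, "hand": 0}, {"offset": [211, 160, -80], "roll": 0.6, "hand": 0}, {"offset": [244, 180, -80], "roll": 0.7, "hand": 0}, {"offset": [277, 202, -70], "roll": 0.8, "hand": 0}, {"offset": [310, 224, -50], "roll": 0.9, "hand": 0}, {"offset": [341, 245, -30], "roll": 1.0, "hand": 0}, {"offset": [372, 265, -10], "roll": 1.1, "hand": 0}, {"offset": [403, 283, 10], "roll": 1.2, "hand": 0}, {"offset": [434, 300, 30], "roll": 1.3, "hand": 0}, {"offset": [462, 316, 50], "roll": 1.4, "hand": 0}, {"offset": [490, 330, 70], "roll": 1.51, "hand": 0}, {"offset": [512, 342, 87], "roll": 1.51, "hand": 0}, {"offset": [512, 342, 87], "roll": 1.51, "hand": 0}, {"offset": [512, 342, 87], "roll": 1.51, "hand": 0}]}}

```text
clock: 1.77
tool_pos: [0.5944, 0.1374, 0.1485]
orientation: [179.8, -0.2, -106.5]
force: [-0.3, 0.4, 0.1]
opening: 0.0003
```

```bash
python3 -c "
from h import *
o=ctrl.get_obs();print(o['clock'],o['tool_pos'],o['orientation'],o['joint_pos'].round(1),o['force'])
snap('wrist','w1'); crop('w1',0,0,560,420,1.4,'w1b')
for l in ([0.624,.0405,.034],[.5134,.0737,.034]): print(proj('w1',l))
"
```

```text
1.7667 [0.59439992 0.13739124 0.14853496] [ 1.79843171e+02 -1.55493873e-01 -1.06530330e+02] [ 31.3  18.6 -14.5  -0.  -57.1 -47.9] [-0.28357101  0.40929167  0.05085661]
[217.05052331 111.15354489]
[356.36567321 111.61399787]
```

View pics/w1b.png

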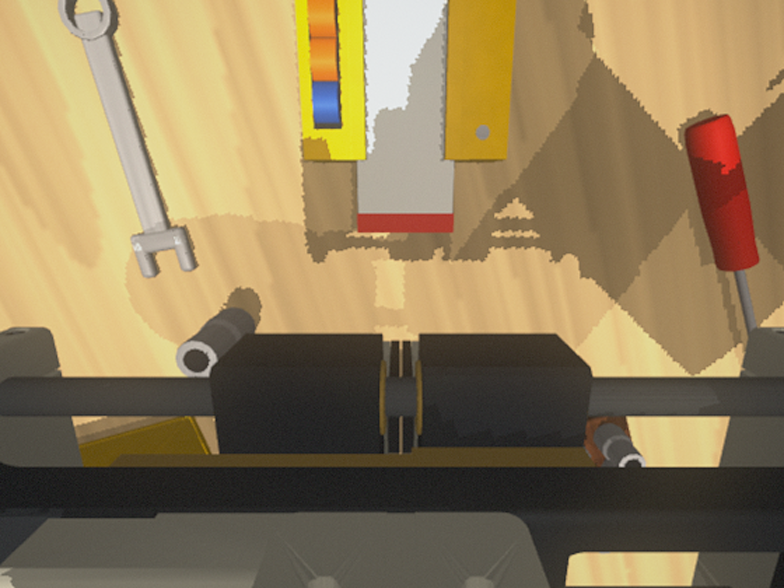

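The wrist view shows the blue stud at (326,105), the yellow mouth edge at v=160 and the red outer end at (358..453, 231). A socket stands at (198,355), clear to the side of the push path.

```bash
cat >> m.py <<'E'
print('--- wrist')
g=lambda x,y:('w1',(x/1.4,y/1.4))
for n,p,z in [('mouthL',(303,160),.034),('mouthR',(507,160),.034),('redL',(358,231),.026),('redR',(453,231),.026),('socketA',(198,357),.063)]:
    P=atz(*g(*p),z); print(n,P.round(4),'local',(Rz.T@(P-[*q.x[:2],0])).round(4))
print(atz('top0',(240,126),.063),atz('top0',(214,125),.038))
T=tcp()
for l in ([0,.142,.023],[0,.090,.023]): print('off',(T[:3,:3].T@(w(l)-T[:3,3])*1e3).round(1))
E
python3 m.py | sed -n '/wrist/,$p'
```

```text
--- wrist
mouthL [0.6253 0.0427 0.034 ] local [0.0569 0.0867 0.034 ]
mouthR [0.5093 0.0771 0.034 ] local [-0.0642  0.0865  0.034 ]
redL [0.608  0.0924 0.026 ] local [0.0261 0.1294 0.026 ]
redR [0.5499 0.1097 0.026 ] local [-0.0346  0.1293  0.026 ]
socketA [0.718  0.1334 0.063 ] local [0.1197 0.2001 0.063 ]
[0.7244802  0.13218105 0.063     ] [0.73700517 0.209236   0.038     ]
off [ 2.750e+01 -1.000e-01  1.269e+02]
off [7.950e+01 1.000e-01 1.269e+02]
```

Call:
{"name": "jog_arm", "arguments": {"motion": [{"offset": [8, 2, 30], "roll": 0, "hand": 0}, {"offset": [8, 2, 65], "roll": 0, "hand": 0}, {"offset": [8, 2, 95], "roll": 0, "hand": 0}, {"offset": [8, 2, 115], "roll": 0, "hand": 0}, {"offset": [8, 2, 125], "roll": 0, "hand": 0}, {"offset": [14, 2, 125], "roll": 0, "hand": 0}, {"offset": [20, 2, 125], "roll": 0, "hand": 0}, {"offset": [26, 2, 125], "roll": 0, "hand": 0}, {"offset": [31, 2, 125], "roll": 0, "hand": 0}, {"offset": [35, 2, 125], "roll": 0, "hand": 0}, {"offset": [39, 2, 125], "roll": 0, "hand": 0}, {"offset": [43, 2, 125], "roll": 0, "hand": 0}, {"offset": [47, 2, 125], "roll": 0, "hand": 0}, {"offset": [51, 2, 125], "roll": 0, "hand": 0}, {"offset": [55, 2, 125], "roll": 0, "hand": 0}]}}

```text
clock: 3.07
tool_pos: [0.5774, 0.0867, 0.0257]
orientation: [-180.0, 0.0, -106.4]
force: [0.4, 1.9, 1.7]
opening: 0.0007
```

Call:
{"name": "jog_arm", "arguments": {"motion": [{"offset": [2, 0, 0], "roll": 0, "hand": 0}, {"offset": [4, 0, 0], "roll": 0, "hand": 0}, {"offset": [6, 0, 0], "roll": 0, "hand": 0}, {"offset": [7, 0, 0], "roll": 0, "hand": 0}, {"offset": [7, 0, 0], "roll": 0, "hand": 0}]}}

```text
clock: 3.48
tool_pos: [0.5751, 0.0799, 0.0254]
orientation: [180.0, -0.0, -106.4]
force: [0.6, 0.8, 0.5]
opening: 0.0003
```

Call:
{"name": "jog_arm", "arguments": {"motion": [{"offset": [1, 0, 0], "roll": 0, "hand": 0}, {"offset": [2, 0, 0], "roll": 0, "hand": 0}, {"offset": [3, 0, 0], "roll": 0, "hand": 0}, {"offset": [4, 0, 0], "roll": 0, "hand": 0}]}}

```text
clock: 3.82
tool_pos: [0.5762, 0.079, 0.026]
orientation: [-179.8, 0.3, -106.4]
force: [3.0, 16.7, -0.9]
opening: 0.0005
```

```bash
python3 - <<'E'
import io,contextlib
with contextlib.redirect_stdout(io.StringIO()): from m import *
T=tcp();print('tcp local',Rz.T@(T[:3,3]-[*q.x[:2],0]),ctrl.get_obs()['force'])
snap('wrist','w2')
for l in ([0,.097,.026],[0,.085,.034],[.045,.054,.041]): print(proj('w2',w(l)))
E
```

```text
tcp local [-0.00055762  0.10745089  0.02600981] [ 3.0199088  16.70309289 -0.88290936]
[283.53186003 245.72480359]
[283.41335192 228.92966356]
[180.82824235 166.49269462]
```

View pics/w2.png

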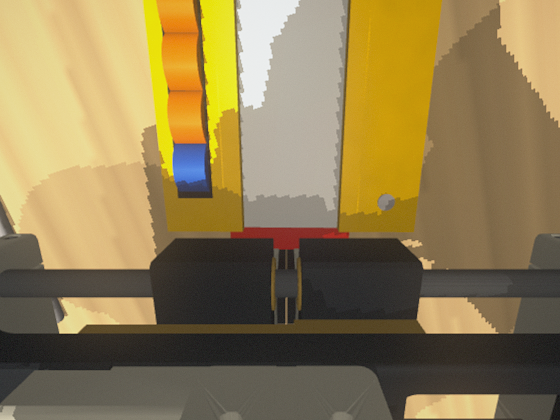

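The view shows the red end against the closed fingers at (290,237) and the force jumped to 17 N, so the plate is home. The studs are all up. Next, back off and go to the tool.

```bash
python3 - <<'E'
import io,contextlib
with contextlib.redirect_stdout(io.StringIO()): from m import *
for z,a,b in [(.126,t(672,217),s(58,406)),(.063,t(640,236),s(77,482)),(.055,t(609,178),s(20,520)),(.055,t(699,207),s(40,462)),]: print(z,atz(*a,z).round(4),atz(*b,z).round(4))
T=tcp(); print('off mm',(T[:3,:3].T@(np.array([.488,-.308,.20])-T[:3,3])*1e3).round(1))
E
```

```text
0.126 [ 0.4874 -0.3094  0.126 ] [ 0.4935 -0.3084  0.126 ]
0.063 [ 0.4849 -0.3055  0.063 ] [ 0.4959 -0.3094  0.063 ]
0.055 [ 0.5268 -0.2884  0.055 ] [ 0.514  -0.3485  0.055 ]
0.055 [ 0.506  -0.3493  0.055 ] [ 0.4554 -0.3344  0.055 ]
off mm [ 395.4  -24.9 -175.8]
```

Call:
{"name": "jog_arm", "arguments": {"motion": [{"offset": [-10, 0, 0], "roll": 0, "hand": 0}, {"offset": [-20, 0, -20], "roll": 0, "hand": 0}, {"offset": [-20, 0, -60], "roll": 0, "hand": 0}, {"offset": [-20, 0, -100], "roll": 0, "hand": 0}, {"offset": [-20, 0, -140], "roll": 0, "hand": 0}, {"offset": [-20, 0, -175], "roll": 0, "hand": 0}]}}

```text
clock: 4.37
tool_pos: [0.5792, 0.0952, 0.2028]
orientation: [180.0, -0.1, -106.4]
force: [1.2, -0.5, -0.5]
opening: 0.0005
```

Call:
{"name": "jog_arm", "arguments": {"motion": [{"offset": [30, -8, 0], "roll": 0.12, "hand": 0}, {"offset": [62, -17, 0], "roll": 0.24, "hand": 10}, {"offset": [94, -26, 0], "roll": 0.36, "hand": 20}, {"offset": [126, -35, 0], "roll": 0.48, "hand": 30}, {"offset": [158, -44, 0], "roll": 0.6, "hand": 40}, {"offset": [190, -53, 0], "roll": 0.72, "hand": 50}, {"offset": [222, -62, 0], "roll": 0.84, "hand": 60}, {"offset": [254, -71, 0], "roll": 0.96, "hand": 70}, {"offset": [286, -80, 0], "roll": 1.08, "hand": 70}, {"offset": [318, -89, 0], "roll": 1.2, "hand": 70}, {"offset": [350, -98, 0], "roll": 1.32, "hand": 70}, {"offset": [382, -108, 0], "roll": 1.44, "hand": 70}, {"offset": [412, -117, 0], "roll": 1.57, "hand": 70}, {"offset": [412, -117, 0], "roll": 1.57, "hand": 70}, {"offset": [412, -117, 0], "roll": 1.57, "hand": 70}, {"offset": [412, -117, 0], "roll": 1.57, "hand": 70}]}}

```text
clock: 5.7
tool_pos: [0.575, -0.3326, 0.1997]
orientation: [-180.0, -0.1, 163.7]
force: [-1.0, -0.3, -0.5]
opening: 0.0701
```

```bash
python3 -c "
from h import *
o=ctrl.get_obs();print(o['clock'],o['tool_pos'],o['orientation'],o['joint_pos'].round(1),o['force'])
snap('wrist','w3'); crop('w3',0,0,560,420,1.4,'w3b')
"
```

```text
5.7 [ 0.57503543 -0.33255788  0.19969111] [-1.79999907e+02 -1.29251118e-01  1.63684083e+02] [-13.3  21.   -3.7  -0.  -65.4 -93. ] [-0.98889431 -0.32261412 -0.50659482]
```

View pics/w3b.png

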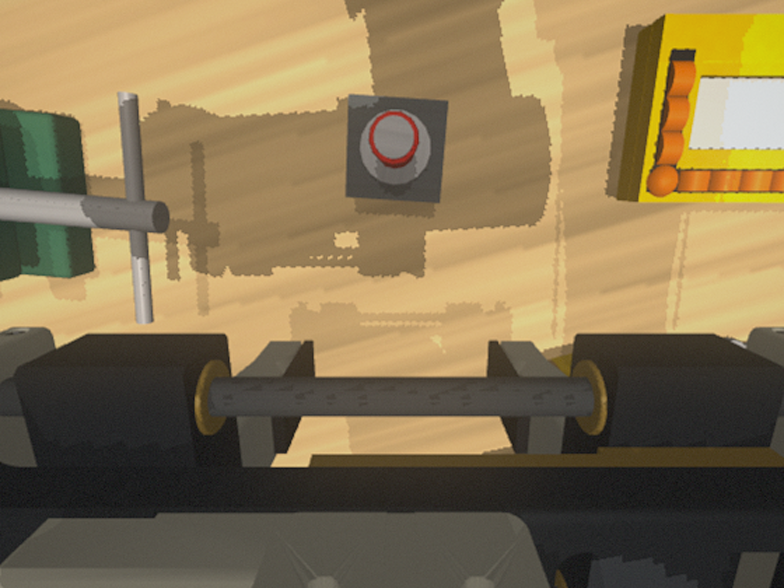

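The wrist view shows the handle's top at (394,137), the stand's top corners at (348,95), (447,101), (440,202) and (346,196), and the corner stud8 at (663,181).

```bash
python3 - <<'E'
import io,contextlib
with contextlib.redirect_stdout(io.StringIO()): from m import *
g=lambda x,y:('w3',(x/1.4,y/1.4))
print('handle tri', [ (p.round(4),round(e,4)) for p,e in (tri(t(672,217),g(394,137)),tri(s(58,406),g(394,137)))])
print('handle wrist z.126',atz(*g(394,137),.126).round(4))
C=[atz(*g(*c),.055) for c in [(348,95),(447,101),(440,202),(346,196)]]
print('stand ctr',np.mean(C,0).round(4),'sides',[round(np.linalg.norm(C[i]-C[i-1]),4) for i in range(4)])
P=atz(*g(663,181),.039);print('stud8 local',Rz.T@(P-[*q.x[:2],0]))
T=tcp()
for p in (atz(*g(394,137),.126),np.mean(C,0)): print('off',(T[:3,:3].T@(p-T[:3,3])*1e3).round(1))
E
```

```text
handle tri [(array([ 0.4862, -0.3078,  0.1321]), np.float64(0.0005)), (array([ 0.4849, -0.3086,  0.12  ]), np.float64(0.0016))]
handle wrist z.126 [ 0.4854 -0.3079  0.126 ]
stand ctr [ 0.4862 -0.3084  0.055 ] sides [np.float64(0.0627), np.float64(0.0633), np.float64(0.0631), np.float64(0.0638)]
stud8 local [ 0.04264754 -0.1005124   0.039     ]
off [93.  -2.  74.2]
off [ 91.9  -2.3 145.2]
```

Call:
{"name": "jog_arm", "arguments": {"motion": [{"offset": [35, -2, 0], "roll": 0, "hand": 70}, {"offset": [70, -2, 0], "roll": 0, "hand": 70}, {"offset": [92.5, -2, 0], "roll": 0, "hand": 70}, {"offset": [92.5, -2, 0], "roll": 0, "hand": 70}, {"offset": [92.5, -2, 30], "roll": 0, "hand": 70}, {"offset": [92.5, -2, 60], "roll": 0, "hand": 70}, {"offset": [92.5, -2, 90], "roll": 0, "hand": 65}, {"offset": [92.5, -2, 107], "roll": 0, "hand": 55}, {"offset": [92.5, -2, 107], "roll": 0, "hand": 45}, {"offset": [92.5, -2, 107], "roll": 0, "hand": 30}, {"offset": [92.5, -2, 107], "roll": 0, "hand": 15}, {"offset": [92.5, -2, 107], "roll": 0, "hand": 15}, {"offset": [92.5, -2, 107], "roll": 0, "hand": 15}, {"offset": [92.5, -2, 107], "roll": 0, "hand": 15}]}}

```text
clock: 6.92
tool_pos: [0.4873, -0.3089, 0.0949]
orientation: [-180.0, 0.1, 163.7]
force: [0.2, -0.4, 3.4]
opening: 0.0254
```

Call:
{"name": "jog_arm", "arguments": {"motion": [{"offset": [0, 0, 0], "roll": 0, "hand": 15}, {"offset": [0, 0, -10], "roll": 0, "hand": 15}, {"offset": [0, 0, -25], "roll": 0, "hand": 15}, {"offset": [0, 0, -45], "roll": 0, "hand": 15}, {"offset": [0, 0, -70], "roll": 0, "hand": 15}, {"offset": [0, 0, -95], "roll": 0, "hand": 15}, {"offset": [0, 0, -110], "roll": 0, "hand": 15}, {"offset": [0, 0, -110], "roll": 0, "hand": 15}, {"offset": [0, 0, -110], "roll": 0, "hand": 15}, {"offset": [0, 0, -110], "roll": 0, "hand": 15}]}}

```text
clock: 7.75
tool_pos: [0.4858, -0.3083, 0.203]
orientation: [180.0, -0.1, 163.6]
force: [0.8, -0.4, -2.2]
opening: 0.0255
```

```bash
python3 - <<'E'
import io,contextlib
with contextlib.redirect_stdout(io.StringIO()): from m import *
z=[]
for i in range(4):
    snap('scene' if i%2 else 'top','g%d'%i); o=ctrl.get_obs(); z.append(np.r_[o['tool_pos'],o['force'],o['opening']])
print(np.array(z).round(4))
b=np.array([-.002,.0005,0])
for n,l in [('s1',[.045,.054,.041]),('pre',[.045,.075,.060]),('s7',[.045,-.078,.04]),('s8',[.045,-.1,.04]),('s11',[-.021,-.1,.04]),('end',[-.034,-.1,.04])]: print(n,w(np.array(l)+b).round(4))
T=tcp();p=proj('g1',T[:3,3]);print(p)
x,y=(p-[80,50]).astype(int); crop('g1',max(x,0),max(y,0),160,120,5,'g1b')
E
```

```text
[[ 0.4857 -0.3083  0.2026  0.7898  0.8214 -2.1516  0.0257]
 [ 0.4857 -0.3083  0.2024 -0.7248 -0.8251 -1.3383  0.0256]
 [ 0.4858 -0.3084  0.2024  0.3898 -1.093  -1.9007  0.0255]
 [ 0.486  -0.3084  0.2025  0.4239 -0.2038 -0.694   0.0254]]
s1 [0.6028 0.0158 0.041 ]
pre [0.6088 0.0359 0.06  ]
s7 [ 0.565  -0.1107  0.04  ]
s8 [ 0.5588 -0.1318  0.04  ]
s11 [ 0.4955 -0.1129  0.04  ]
end [ 0.4831 -0.1092  0.04  ]
[100.20472516 185.70360335]
```

View pics/g1b.png

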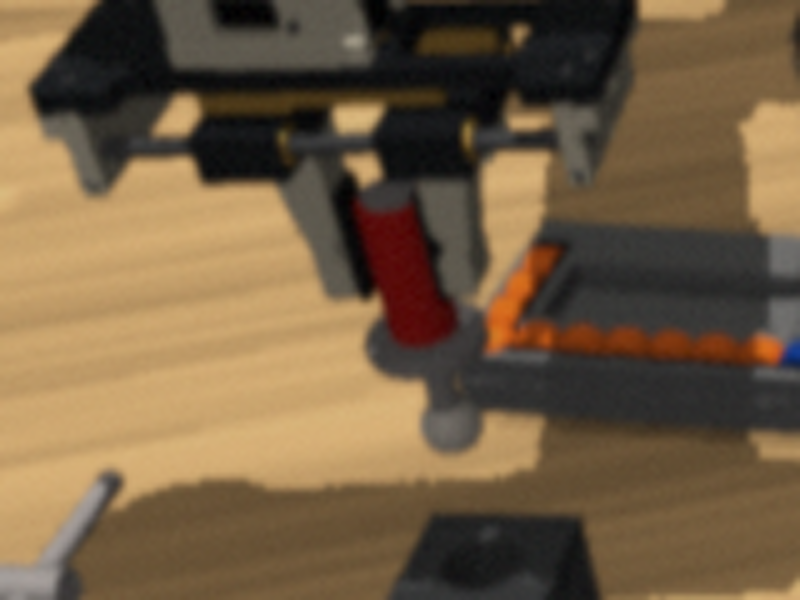

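The tool is held in line with the fingers, with the ball tip at crop (450,430) and the stand hole empty below it. Next I go above stud1.

Call:
{"name": "jog_arm", "arguments": {"motion": [{"offset": [-1, 20, 0], "roll": 0, "hand": 15}, {"offset": [-3, 50, 0], "roll": 0, "hand": 15}, {"offset": [-5, 80, 0], "roll": 0, "hand": 15}, {"offset": [-7, 110, 0], "roll": 0, "hand": 15}, {"offset": [-9, 140, 0], "roll": 0, "hand": 15}, {"offset": [-11, 170, 0], "roll": 0, "hand": 15}, {"offset": [-13, 200, 0], "roll": 0, "hand": 15}, {"offset": [-15, 230, 0], "roll": 0, "hand": 15}, {"offset": [-17, 260, 0], "roll": 0, "hand": 15}, {"offset": [-18, 290, 0], "roll": 0, "hand": 15}, {"offset": [-19, 315, 0], "roll": 0, "hand": 15}, {"offset": [-20, 333, 10], "roll": 0, "hand": 15}, {"offset": [-21, 344, 25], "roll": 0, "hand": 15}, {"offset": [-21, 344, 40], "roll": 0, "hand": 15}, {"offset": [-21, 344, 45], "roll": 0, "hand": 15}, {"offset": [-21, 344, 45], "roll": 0, "hand": 15}, {"offset": [-21, 344, 45], "roll": 0, "hand": 15}]}}

```text
clock: 9.37
tool_pos: [0.6033, 0.0152, 0.1585]
orientation: [-180.0, -0.0, 163.7]
force: [0.4, 0.4, -0.9]
opening: 0.0252
```

```bash
python3 - <<'E'
import io,contextlib
with contextlib.redirect_stdout(io.StringIO()): from m import *
snap('wrist','w4');snap('scene','s4');snap('top','t4')
o=ctrl.get_obs();print(o['clock'],o['tool_pos'],o['orientation'],o['force'])
T=tcp();tip=T[:3,3]-[0,0,.0875]
print('local',Rz.T@(tip-[*q.x[:2],0]))
p=proj('s4',tip);print('scene tip pred',p,'stud1',proj('s4',w([.043,.0545,.041])))
x,y=(p-[67,75]).astype(int);print(x,y);crop('s4',x,y,133,100,3,'c1');crop('w4',0,0,560,420,.7143,'c2')
print('wrist tip',proj('w4',tip)*.7143+[400,0],'stud1',proj('w4',w([.043,.0545,.041]))*.7143+[400,0])
a=cv2.imread('pics/c1.png');b=cv2.imread('pics/c2.png')
cv2.imwrite('pics/c.png',np.hstack([cv2.resize(a,(400,300)),b[:300,:400]]))
E
```

```text
9.5167 [0.60393205 0.01523431 0.15958486] [1.79963508e+02 7.68247894e-02 1.63634328e+02] [-0.34550157  0.04118764 -1.14806725]
local [0.04421833 0.05428475 0.07208486]
scene tip pred [284.09254575 242.84051367] stud1 [284.21904226 254.06997738]
217 167
wrist tip [603.12459027 158.33755981] stud1 [603.44326502 150.28820182]
```

View pics/c.png

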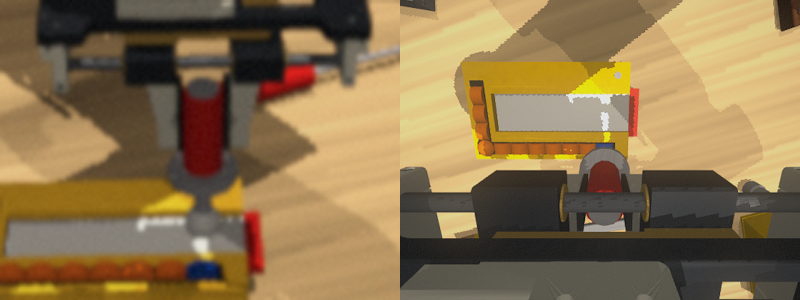

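Call:
{"name": "jog_arm", "arguments": {"motion": [{"offset": [0, 0, 8], "roll": 0, "hand": 15}, {"offset": [0, 0, 16], "roll": 0, "hand": 15}, {"offset": [0, 0, 22], "roll": 0, "hand": 15}, {"offset": [0, 0, 26], "roll": 0, "hand": 15}, {"offset": [0, 0, 28], "roll": 0, "hand": 15}, {"offset": [0, 0, 30], "roll": 0, "hand": 15}, {"offset": [0, 0, 31], "roll": 0, "hand": 15}, {"offset": [0, 0, 31], "roll": 0, "hand": 15}, {"offset": [0, 0, 31], "roll": 0, "hand": 15}]}}

```text
clock: 10.27
tool_pos: [0.6037, 0.0157, 0.1277]
orientation: [180.0, 0.0, 163.7]
force: [0.3, -0.1, -1.3]
opening: 0.0251
```

Call:
{"name": "jog_arm", "arguments": {"motion": [{"offset": [0, 0, 1], "roll": 0, "hand": 15}, {"offset": [0, 0, 2], "roll": 0, "hand": 15}, {"offset": [0, 0, 2], "roll": 0, "hand": 15}, {"offset": [0, 0, 2], "roll": 0, "hand": 15}]}}

```text
clock: 10.6
tool_pos: [0.6037, 0.0157, 0.1257]
orientation: [180.0, 0.0, 163.7]
force: [0.7, -0.4, -0.3]
opening: 0.0256
```

Call:
{"name": "jog_arm", "arguments": {"motion": [{"offset": [0, 0, 1], "roll": 0, "hand": 15}, {"offset": [0, 0, 2], "roll": 0, "hand": 15}, {"offset": [0, 0, 2], "roll": 0, "hand": 15}, {"offset": [0, 0, 2], "roll": 0, "hand": 15}]}}

```text
clock: 10.93
tool_pos: [0.604, 0.0156, 0.1246]
orientation: [180.0, 0.1, 163.7]
force: [-1.2, 0.2, 6.7]
opening: 0.0256
```

Stud1 is bottomed out (about 8 N at TCP z 0.1246). I ease up 1 mm and follow the strip.

Call:
{"name": "jog_arm", "arguments": {"motion": [{"offset": [0, -2, -1], "roll": 0, "hand": 15}, {"offset": [0, -5, -1], "roll": 0, "hand": 15}, {"offset": [0, -8, -1], "roll": 0, "hand": 15}, {"offset": [0, -11, -1], "roll": 0, "hand": 15}, {"offset": [0, -14, -1], "roll": 0, "hand": 15}, {"offset": [0, -17, -1], "roll": 0, "hand": 15}, {"offset": [0, -20, -1], "roll": 0, "hand": 15}, {"offset": [0, -22, -1], "roll": 0, "hand": 15}, {"offset": [0, -22, -1], "roll": 0, "hand": 15}, {"offset": [0, -22, -1], "roll": 0, "hand": 15}]}}

```text
clock: 11.77
tool_pos: [0.5972, -0.0061, 0.1247]
orientation: [-180.0, 0.0, 163.6]
force: [0.1, 0.8, 2.2]
opening: 0.0255
```

Call:
{"name": "jog_arm", "arguments": {"motion": [{"offset": [0, -3, 0], "roll": 0, "hand": 15}, {"offset": [0, -6.5, 0], "roll": 0, "hand": 15}, {"offset": [0, -10, 0], "roll": 0, "hand": 15}, {"offset": [0, -13.5, 0], "roll": 0, "hand": 15}, {"offset": [0, -17, 0], "roll": 0, "hand": 15}, {"offset": [0, -20.5, 0], "roll": 0, "hand": 15}, {"offset": [0, -24, 0], "roll": 0, "hand": 15}, {"offset": [0, -27.5, 0], "roll": 0, "hand": 15}, {"offset": [0, -31, 0], "roll": 0, "hand": 15}, {"offset": [0, -34.5, 0], "roll": 0, "hand": 15}, {"offset": [0, -38, 0], "roll": 0, "hand": 15}, {"offset": [0, -41.5, 0], "roll": 0, "hand": 15}, {"offset": [0, -45, 0], "roll": 0, "hand": 15}, {"offset": [0, -48.5, 0], "roll": 0, "hand": 15}, {"offset": [0, -52, 0], "roll": 0, "hand": 15}, {"offset": [0, -55.5, 0], "roll": 0, "hand": 15}, {"offset": [0, -59, 0], "roll": 0, "hand": 15}, {"offset": [0, -62.5, 0], "roll": 0, "hand": 15}, {"offset": [0, -66, 0], "roll": 0, "hand": 15}, {"offset": [0, -66, 0], "roll": 0, "hand": 15}]}}

```text
clock: 13.43
tool_pos: [0.5784, -0.0698, 0.1247]
orientation: [-180.0, -0.0, 163.6]
force: [0.3, 0.9, 4.6]
opening: 0.0258
```

```bash
python3 - <<'E'
import io,contextlib
with contextlib.redirect_stdout(io.StringIO()): from m import *
snap('wrist','w5');snap('scene','s5');o=ctrl.get_obs();print(o['tool_pos'],o['force'])
T=tcp();tip=T[:3,3]-[0,0,.0897];print('local',Rz.T@(tip-[*q.x[:2],0]))
x,y=(proj('s5',tip)-[60,55]).astype(int);crop('s5',x,y,133,100,3,'c1');crop('w5',80,20,266,200,1.5,'c2')
a=cv2.imread('pics/c1.png');b=cv2.imread('pics/c2.png');print(a.shape,b.shape)
cv2.imwrite('pics/c5.png',np.hstack([cv2.resize(a,(400,300)),cv2.resize(b,(400,300))]))
E
```

```text
[ 0.57839133 -0.06964242  0.1246665 ] [1.31767277 0.35399311 5.10644656]
local [ 0.04403672 -0.03435133  0.0349665 ]
(300, 399, 3) (300, 399, 3)
```

View pics/c5.png

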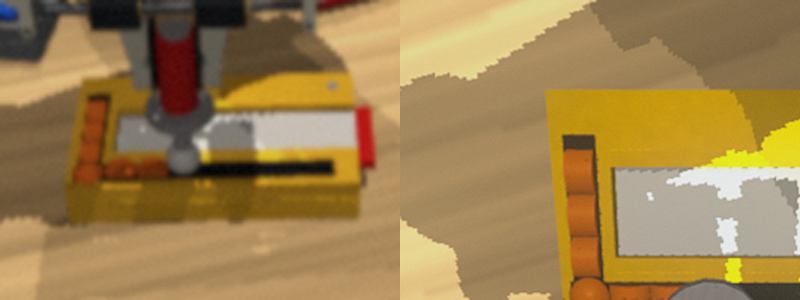

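The pressed studs have sunk into the black strip and the ball sits at stud5 (184,158), centred on the strip. Continuing to stud8.

Call:
{"name": "jog_arm", "arguments": {"motion": [{"offset": [0, -3, 0], "roll": 0, "hand": 15}, {"offset": [0, -6.5, 0], "roll": 0, "hand": 15}, {"offset": [0, -10, 0], "roll": 0, "hand": 15}, {"offset": [0, -13.5, 0], "roll": 0, "hand": 15}, {"offset": [0, -17, 0], "roll": 0, "hand": 15}, {"offset": [0, -20.5, 0], "roll": 0, "hand": 15}, {"offset": [0, -24, 0], "roll": 0, "hand": 15}, {"offset": [0, -27.5, 0], "roll": 0, "hand": 15}, {"offset": [0, -31, 0], "roll": 0, "hand": 15}, {"offset": [0, -34.5, 0], "roll": 0, "hand": 15}, {"offset": [0, -38, 0], "roll": 0, "hand": 15}, {"offset": [0, -41.5, 0], "roll": 0, "hand": 15}, {"offset": [0, -45, 0], "roll": 0, "hand": 15}, {"offset": [0, -48.5, 0], "roll": 0, "hand": 15}, {"offset": [0, -52, 0], "roll": 0, "hand": 15}, {"offset": [0, -55.5, 0], "roll": 0, "hand": 15}, {"offset": [0, -59, 0], "roll": 0, "hand": 15}, {"offset": [0, -62.5, 0], "roll": 0, "hand": 15}, {"offset": [0, -66, 0], "roll": 0, "hand": 15}, {"offset": [0, -66, 0], "roll": 0, "hand": 15}]}}

```text
clock: 15.2
tool_pos: [0.5598, -0.1329, 0.1246]
orientation: [-180.0, -0.0, 163.6]
force: [1.6, 0.7, 5.0]
opening: 0.0252
```

Call:
{"name": "jog_arm", "arguments": {"motion": [{"offset": [2, 0, 0], "roll": 0, "hand": 15}, {"offset": [5, 0, 0], "roll": 0, "hand": 15}, {"offset": [8, 0, 0], "roll": 0, "hand": 15}, {"offset": [11.5, 0, 0], "roll": 0, "hand": 15}, {"offset": [15, 0, 0], "roll": 0, "hand": 15}, {"offset": [18.5, 0, 0], "roll": 0, "hand": 15}, {"offset": [22, 0, 0], "roll": 0, "hand": 15}, {"offset": [25.5, 0, 0], "roll": 0, "hand": 15}, {"offset": [29, 0, 0], "roll": 0, "hand": 15}, {"offset": [32.5, 0, 0], "roll": 0, "hand": 15}, {"offset": [36, 0, 0], "roll": 0, "hand": 15}, {"offset": [39.5, 0, 0], "roll": 0, "hand": 15}, {"offset": [43, 0, 0], "roll": 0, "hand": 15}, {"offset": [46.5, 0, 0], "roll": 0, "hand": 15}, {"offset": [50, 0, 0], "roll": 0, "hand": 15}, {"offset": [53.5, 0, 0], "roll": 0, "hand": 15}, {"offset": [57, 0, 0], "roll": 0, "hand": 15}, {"offset": [61, 0, 0], "roll": 0, "hand": 15}, {"offset": [66, 0, 0], "roll": 0, "hand": 15}, {"offset": [66, 0, 0], "roll": 0, "hand": 15}]}}

```text
clock: 16.87
tool_pos: [0.4954, -0.1134, 0.1244]
orientation: [180.0, -0.1, 163.6]
force: [1.3, 0.5, 2.6]
opening: 0.0254
```

Call:
{"name": "jog_arm", "arguments": {"motion": [{"offset": [2, 0, 0], "roll": 0, "hand": 15}, {"offset": [2, 0, 0], "roll": 0, "hand": 15}, {"offset": [2, 0, -10], "roll": 0, "hand": 15}, {"offset": [2, 0, -30], "roll": 0, "hand": 15}, {"offset": [2, 0, -55], "roll": 0, "hand": 15}, {"offset": [2, 0, -80], "roll": 0, "hand": 15}, {"offset": [2, 0, -80], "roll": 0, "hand": 15}, {"offset": [2, 0, -80], "roll": 0, "hand": 15}]}}

```text
clock: 17.53
tool_pos: [0.4946, -0.113, 0.2056]
orientation: [180.0, 0.0, 163.6]
force: [-0.0, 0.5, -3.0]
opening: 0.0254
```

```bash
python3 - <<'E'
import io,contextlib
with contextlib.redirect_stdout(io.StringIO()): from m import *
snap('wrist','w6');snap('scene','s6');snap('top','t6');o=ctrl.get_obs();print(o['tool_pos'],o['orientation'],o['force'])
T=tcp();tip=T[:3,3]-[0,0,.0897];print('tip',proj('s6',tip)-[150,140])
crop('s6',150,140,186,140,3,'c1');c=cv2.imread('pics/c1.png')
cv2.imwrite('pics/c6.png',c)
print('to stand',(T[:3,:3].T@(np.array([.4862,-.3084,.205])-T[:3,3])*1e3).round(1))
E
```

```text
[ 0.49359053 -0.11306563  0.20335125] [-1.79963121e+02 -1.64727395e-01  1.63633038e+02] [ 0.69478003  0.25618832 -0.5489694 ]
tip [58.41866257 67.06059175]
to stand [ -47.9 -189.5   -1.7]
```

View pics/c6.png

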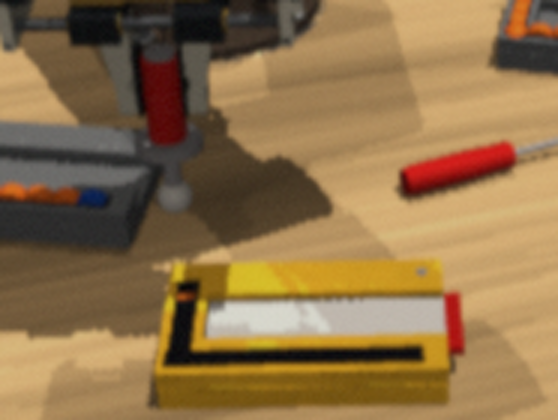

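All studs look down and the plate is home, but a bit of orange shows at stud11 (185,295). I'll look at it closer.

```bash
python3 - <<'E'
import io,contextlib
with contextlib.redirect_stdout(io.StringIO()): from m import *
b=np.array([-.002,.0005,0])
out=[]
for f in ('w6','t6'):
    p=proj(f,w(np.array([-.021,-.1,.037])+b)); print(f,p,proj(f,w(np.array([.045,-.1,.037])+b)))
    k=4 if f=='w6' else 8; W=400//k
    x,y=np.clip((p-W/2).astype(int),0,[560-W,420-W]); print(x,y)
    crop(f,x,y,W,W,k,'cc'); out.append(cv2.imread('pics/cc.png'))
cv2.imwrite('pics/c7.png',np.hstack(out))
E
```

```text
w6 [284.71657244 199.37873732] [284.51459027 256.10209905]
234 149
t6 [328.22294892 207.21966216] [334.38186023 184.94846142]
303 182
```

View pics/c7.png

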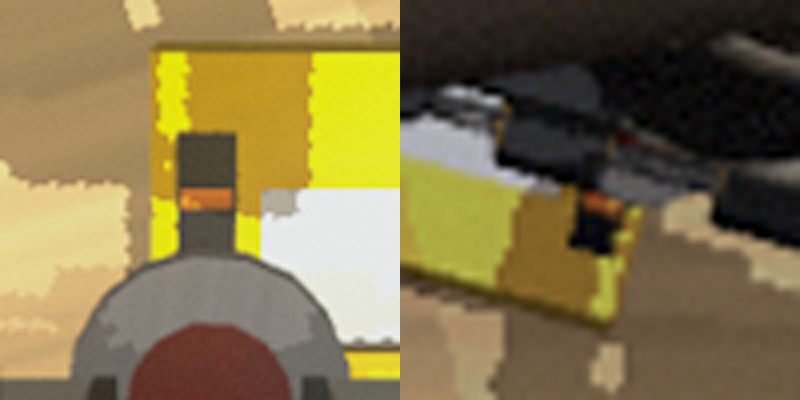

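Stud11's crown shows only a roughly 5 mm chord above the strip. That means it stands about 0.3 mm proud, so it is roughly 5.7 mm down, well past the 3.5 mm needed. Returning the tool to the stand.

Call:
{"name": "jog_arm", "arguments": {"motion": [{"offset": [-4, -15, 0], "roll": 0, "hand": 15}, {"offset": [-11, -42, 0], "roll": 0, "hand": 15}, {"offset": [-18, -72, 0], "roll": 0, "hand": 15}, {"offset": [-25, -102, 0], "roll": 0, "hand": 15}, {"offset": [-32, -132, 0], "roll": 0, "hand": 15}, {"offset": [-39, -160, 0], "roll": 0, "hand": 15}, {"offset": [-45, -180, 0], "roll": 0, "hand": 15}, {"offset": [-47, -190, 1], "roll": 0, "hand": 15}, {"offset": [-47, -190, 1], "roll": 0, "hand": 15}, {"offset": [-47, -190, 1], "roll": 0, "hand": 15}, {"offset": [-47, -190, 20], "roll": 0, "hand": 15}, {"offset": [-47, -190, 40], "roll": 0, "hand": 15}, {"offset": [-47, -190, 52], "roll": 0, "hand": 15}, {"offset": [-47, -190, 60], "roll": 0, "hand": 15}, {"offset": [-47, -190, 66], "roll": 0, "hand": 15}, {"offset": [-47, -190, 66], "roll": 0, "hand": 15}]}}

```text
clock: 19.02
tool_pos: [0.4861, -0.3078, 0.1375]
orientation: [180.0, -0.1, 163.7]
force: [0.0, 0.6, -2.2]
opening: 0.0252
```

The tip is in the hole with no contact force. Lowering on.

Call:
{"name": "jog_arm", "arguments": {"motion": [{"offset": [0, 0, 6], "roll": 0, "hand": 15}, {"offset": [0, 0, 14], "roll": 0, "hand": 15}, {"offset": [0, 0, 22], "roll": 0, "hand": 15}, {"offset": [0, 0, 30], "roll": 0, "hand": 15}, {"offset": [0, 0, 36], "roll": 0, "hand": 15}, {"offset": [0, 0, 39], "roll": 0, "hand": 15}, {"offset": [0, 0, 41], "roll": 0, "hand": 15}, {"offset": [0, 0, 41], "roll": 0, "hand": 15}, {"offset": [0, 0, 41], "roll": 0, "hand": 15}]}}

```text
clock: 19.77
tool_pos: [0.4862, -0.3085, 0.0971]
orientation: [180.0, -0.1, 163.6]
force: [-1.9, -0.8, -3.4]
opening: 0.0258
```

Call:
{"name": "jog_arm", "arguments": {"motion": [{"offset": [0, 0, 1], "roll": 0, "hand": 15}, {"offset": [0, 0, 2], "roll": 0, "hand": 15}, {"offset": [0, 0, 2.5], "roll": 0, "hand": 15}, {"offset": [0, 0, 2.5], "roll": 0, "hand": 15}]}}

```text
clock: 20.1
tool_pos: [0.4866, -0.3088, 0.0959]
orientation: [-180.0, 0.0, 163.7]
force: [-4.4, 0.4, 5.4]
opening: 0.0255
```

The collar is seated (upward force). Releasing.

Call:
{"name": "jog_arm", "arguments": {"motion": [{"offset": [0, 0, 1], "roll": 0, "hand": 30}, {"offset": [0, 0, 1], "roll": 0, "hand": 40}, {"offset": [0, 0, 1], "roll": 0, "hand": 50}, {"offset": [0, 0, 1], "roll": 0, "hand": 60}, {"offset": [0, 0, 1], "roll": 0, "hand": 60}, {"offset": [0, 0, 1], "roll": 0, "hand": 60}, {"offset": [0, 0, -20], "roll": 0, "hand": 60}, {"offset": [0, 0, -50], "roll": 0, "hand": 60}, {"offset": [0, 0, -90], "roll": 0, "hand": 60}, {"offset": [0, 0, -120], "roll": 0, "hand": 60}, {"offset": [-80, 0, -120], "roll": 0, "hand": 60}, {"offset": [-80, 0, -120], "roll": 0, "hand": 60}, {"offset": [-80, 0, -120], "roll": 0, "hand": 60}, {"offset": [-80, 0, -120], "roll": 0, "hand": 60}]}}

```text
clock: 21.27
tool_pos: [0.5644, -0.3312, 0.2136]
orientation: [180.0, -0.1, 163.7]
force: [-1.5, 0.3, -0.3]
opening: 0.0601
```

```bash
python3 - <<'E'
from h import *
snap('wrist','w8');snap('scene','s8');o=ctrl.get_obs();print(o['clock'],o['tool_pos'],o['force'],o['opening'])
crop('w8',200,0,360,280,1.1111,'c1');crop('s8',80,190,240,168,1.6667,'c2')
a=cv2.resize(cv2.imread('pics/c1.png'),(400,311));b=cv2.resize(cv2.imread('pics/c2.png'),(400,311));cv2.imwrite('pics/c8.png',np.hstack([a,b]))
E
```

```text
21.3667 [ 0.56280358 -0.33096098  0.21429605] [-0.26590169 -0.04501875  0.74667622] 0.06023858138915301
```

View pics/c8.png

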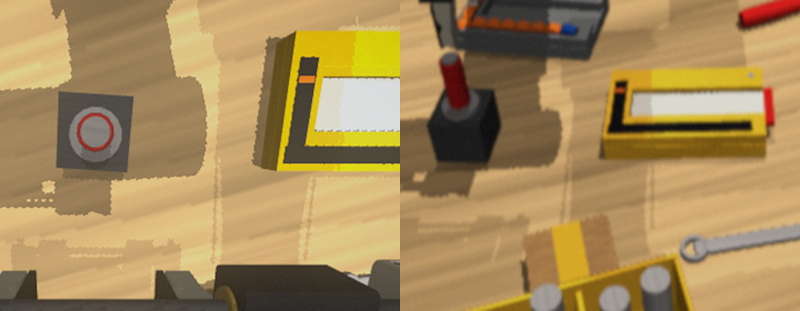

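The tool stands upright in its stand with the gripper clear of it. The plate is home and the studs are down. Handing in.

```bash
python3 -c "
from h import *
print(order.close_job())"
```

```text
the job is handed in; nothing more can be done
None
```

I pushed the plate home, pressed all 11 studs in order with the tool, put the tool back in its stand and handed the job in at about 21.4 s. No verdict is reported.

- **Plate:** I pushed it until the force jumped to about 17 N. At that point the red end sat about 97–98 mm from the bin front's origin, against 97 mm when home.
- **Studs:** I followed the strip at about 42 mm/s, at most 60 mm/s on one step near stud11. The upward force at my checks was 2–5 N, and the TCP height held at 0.1244–0.1247 m, where stud1 had bottomed out.
- **Tool:** In the last pictures it stands upright and released in the stand. The gripper is open and clear of it.

**Checks that disagreed:**
- Stud11 still shows a thin orange crown. I judged it at least 5 mm down, from the width of orange left showing, but did not measure it directly.
- The first fixed-camera fit of the bin front was 2–4 mm off the wrist views, so I shifted it by 2 mm.
- The tool sat about 2 mm lower in the grip than I first computed, which contact on stud1 showed.

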